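# Set a jam jar in the labelling jig

## Robot

A 6-joint arm with a two-finger parallel gripper is mounted at the origin on the work surface; the furniture and walls round the work are solid. World frame = base frame: x ahead of the robot, y to its left, z up, the work surface at z = 0. Lengths are in mm, angles in degrees, forces in N, time in s.
With the tool pointing down it reaches from about 300 to 850 mm from the base axis. Payload 4.2 kg.
Tool frame: the origin (TCP) lies midway between the tips of the shut fingers; the grasp point (between the pads) lies 19 mm behind it; z points along the fingers, y is the line along which they close (so a half turn about z gives the same grasp; the last joint's range is limited). The gripper opens to 91 mm and grips with 3 to 60 N. Pads are 32 mm wide; open, the fingers measure 118 mm over their backs; the gripper's body (76 mm by 178 mm) begins 60 mm behind the grasp point.
Start: joints at [74.37, 18.312, 89.639, -0, 72.044, -1.146], TCP at [143.818, 556.74, 213.976] pointing down, gripper open.
Joint ranges: [-177.97, 177.97], [-48.28, 115.42], [12.27, 149.76], [-77.06, 257.06], [2.81, 150.46], [-146.56, 146.56]. Speed limits (degrees/s): [147.25, 147.25, 180, 180, 180, 180].

## Interface

Orientations are given as [roll, pitch, yaw] about the fixed x, y, z axes, in that order (R = Rz(yaw) Ry(pitch) Rx(roll)).
In Python, from workcell import env gives the robot as it stands.
- The arm moves only by the shell command python3 -m jog 'ROWS' [FORCE]. ROWS is a JSON object of lists of equal length, an entry for each row: "jaw": the finger opening in mm, from 0 to 91.2; "slide": the shift along the tool's x, y, z in units of 30 mm (1.0 is 30 mm), a list of three; "spin": the turn about the tool's z in units of 8 degrees (1.0 is 8 degrees). In form: {"jaw": [jaw, ...], "slide": [[dx, dy, dz], ...], "spin": [spin, ...]}. A call has 1 to 10 rows; each row shifts and turns the commanded pose from where the row before left it, along the tool's axes as they then stand; what a row does not reach is not made up. A row lasts 1/10 s, in which the tool goes at most 50 mm and 8.59 degrees, less where a joint would pass 70% of its speed; a pose out of reach is approached as far as the arm can. A call is refused whole if a number of a shift passes 1 or a number of a turn 1, either way. A call with a gripper value outside its range is refused whole. The fingers move at their own pace and stop on an object; FORCE is the grip in N (left out, the last holds). Time passes only in rows, so rows that do not move let the fingers close. It gives the time, the measured TCP pose, the force, the opening and the grip force at its end, in the units of the state.
- env.state(): the state, without advancing time (a new reading comes with each control period).
- env.grab_frame(name): name is "scene" or "top" or "wrist"; returns the picture (480x640x3 uint8, red, green, blue); there is no depth.
- env.camera_model(name): a dict with "fx", "fy", "cx", "cy" (pixels), "camera_from_world" (4x4, takes a point from world to camera coordinates). Camera axes: x right, y up, looking along -z (the intrinsics and any distortion apply to the point x, -y, -z); pixel columns grow to the right and rows downward; lengths in mm; the calibration is good to about 2 mm. A picture is of the moment at which its call begins: read the wrist's pose just before it. camera_model takes no time and is no camera call; for the wrist camera it gives the pose at the moment of the call.
- env.job_done(): hands the job in; it is judged then, once.
The state is a dict: "time_s": time; "qpos": joint angles; "qvel": joint speeds; "effort": joint torques, N m; "ee_pos": TCP position; "ee_rot": TCP orientation; "force": force on the tool from outside, world axes, zero at the start; "torque": the same for the moment, N m; "gripper_width": finger opening in mm; "gripper_force": force on a finger pad.
Only numpy, scipy, OpenCV 4.12 (cv2) and the standard library are available. Lean on these libraries where they do the work, as an engineer would, in place of code of your own. Each camera call takes 0.05 s, during which the arm holds its last target. There are 200 camera calls.

## Task

Take the small green-lidded jam jar out of the crate and stand it upright in the labelling jig against its two posts, leaving the other jars and the things on the table alone. Then turn the red thumbscrew clockwise until the sliding pad seats firmly against the jar, and back it off a quarter turn so that the jar is free to be spun for its label. Finish there, still gripping the thumbscrew: do not let go of it.

Things in the scene. Friction and masses are not known exactly. Their poses are not given: they have to be found in the camera images.
- jar_green: the target: small jam jar with a dark green lid, 60 mm diameter, 75 mm tall, about 0.3 kg, standing upright in the crate; origin at the centre of its underside, z up. Its two neighbours in the crate stand about 80 mm away (centre to centre) along the crate's x axis; any of the three places may be its own.
- jar_ochre: neighbour in the crate, ochre lid, 66 mm diameter, 85 mm tall; origin at the centre of its underside; leave it
- jar_black: neighbour in the crate, black lid, 66 mm diameter, 85 mm tall; origin at the centre of its underside; leave it
- crate: low wooden slatted crate fixed to the table, 270 x 110 x 45 mm, walls and floor 5 mm thick; origin at the centre of its underside, x along its length (the row of jars), z up. The crate stands on one side of the table and the jig on the other, either way round.
- jig: labelling jig fixed to the table: wooden base plate 250 x 100 x 12 mm with a grey housing 56 x 66 mm, top 48 mm above the table, that carries the thumbscrew; origin at the centre of the plate's underside, x along its length from the thumbscrew (at x = -65 mm) to the jar nest (at x = +50 mm), z up.
- nest (a point): where the jar's underside centre stands when it touches both posts: on the top of the base plate, 12 mm above the table; axes as the jig's. The posts, in black sleeves 16 mm thick, rise 48 mm above the plate at x = +29, y = +24 and -24 mm from this point.
- pad: black rubber pad of the jaw, 40 mm wide, its top 44 mm above the base plate; origin at the foot of its front face (which looks along the jig's +x at the jar), level with the top of the base plate. It slides along the jig's x, 8 mm per rad of the thumbscrew. At the start it leaves a jar at the nest 11 to 18 mm of play; tightening pushes the jar into the posts.
- wing: red grip bar of the thumbscrew, 50 mm long (its x axis), 12 mm thick (its y axis: pinch it across this from above), 28 mm high; origin at its centre, 82 mm above the table, on the vertical turning axis
- thumbscrew (a joint): angle of the thumbscrew in rad; grows when turned clockwise seen from above, which moves the pad toward the jar. Starts between 0.6 and 1.4; turns easily (about 0.05 N m) until the pad meets the jar standing against the posts at about 2.8, and stops firmly there (each 0.1 N m more is some 12 N on the jar). It stays where it is left.
- table_glass: bystander: drinking glass at the back, 80 x 91 mm
- table_shaker: bystander: salt shaker at the back, 44 x 90 mm
- tag_bundle: bystander: flat bundle of tags near the robot
- masking_tape: bystander: roll of masking tape near the robot
- marker_pen: bystander: marker pen near the robot
Not all that is in view belongs to the job. Leave any turquoise look-alike of the jar_green alone.

How it is judged:
By the outcome, as a careful person would: the job done as asked, in the order asked, and still so for the second after the job is handed in, while the arm keeps its last pose, push and grip.
It also fails if it takes over 54 s, if anything falls off the work surface, if the arm or the gripper's body presses on something with over 40 N, if the wrist force passes 120 N, or if a joint passes its speed limit or range.

## Working session

There is one attempt and no reset: what is moved stays moved. The work goes in short steps, Python scripts to look and compute and a shell command to move; the robot and the scene stay as the last step left them, time stands still between calls to the robot, and variables do not carry over. Pictures are saved under pics/ and viewed, at most 10 in all, crops included, and the job is handed in when it is done.

```bash
mkdir -p pics; ls; python3 - <<'E'
from workcell import env
import cv2,json
s=env.state();print({k:s[k] for k in('time_s','ee_pos','ee_rot','gripper_width','force')})
for n in('scene','top'):
    f=env.grab_frame(n);cv2.imwrite(f'pics/{n}0.png',f[:,:,::-1])
    m=env.camera_model(n);print(n,{k:(v if not hasattr(v,'tolist') else v.tolist()) for k,v in m.items()})
E
```

```text
pics
{'time_s': 0.0, 'ee_pos': array([143.70075639, 556.20882223, 213.11548507]), 'ee_rot': array([-1.79896973e+02, -8.33710647e-04,  1.65513626e+02]), 'gripper_width': 91.03719847919605, 'force': array([-0.1454604 ,  0.98459594,  0.40439156])}
scene {'fx': 452.3779287385904, 'fy': 452.3779287385904, 'cx': 324.976150696799, 'cy': 243.4407809324357, 'camera_from_world': [[0.8416589492123485, -0.5394503679033466, 0.024566517451797724, -480.98211358717003], [0.3110528595976269, 0.5214927699310556, 0.7945384883350673, -223.27921396253942], [-0.4414253410792185, -0.6610889436971239, 0.6067166363093371, -979.0632701435911], [0.0, 0.0, 0.0, 1.0]]}
top {'fx': 517.688871843729, 'fy': 517.688871843729, 'cx': 316.54480534267464, 'cy': 232.78052854184887, 'camera_from_world': [[-0.022933365449759133, -0.9997348582713059, -0.002067342835460088, 5.697213155143467], [0.9903040400685422, -0.023000327966155615, 0.13699960998985414, -543.2035003846148], [-0.13701083523966512, 0.001094564160208917, 0.9905689440701381, -1287.4870775096747], [0.0, 0.0, 0.0, 1.0]]}
```

View pics/top0.png

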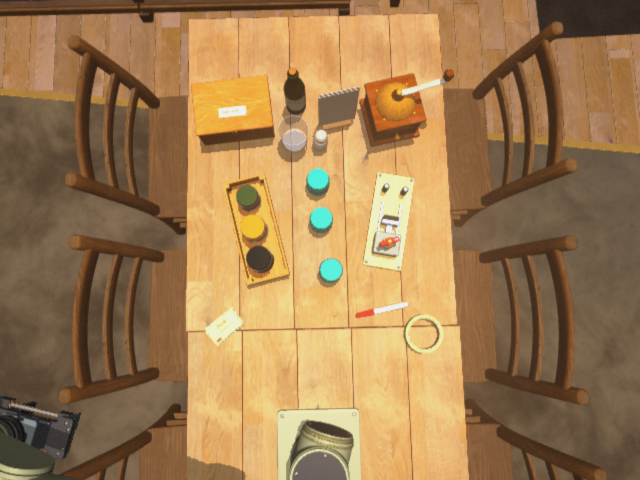

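View pics/scene0.png

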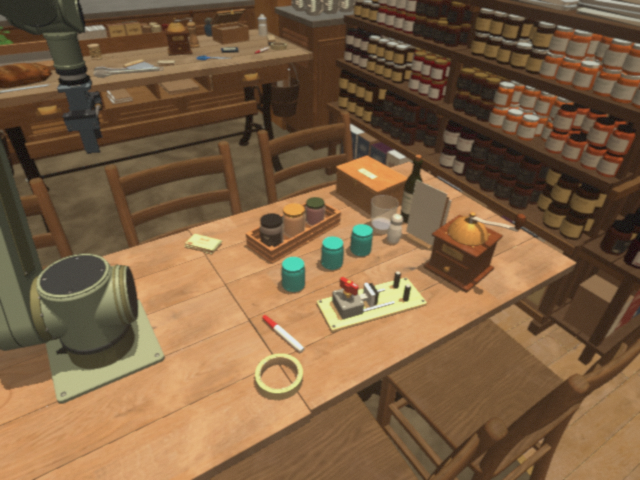

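Candidates for the target, by top-view pixel:
- Dark green lid in the crate at (248,197).
- Ochre lid at (253,227) and black lid at (260,260), the neighbours.
- Turquoise look-alikes at (317,181), (321,219) and (331,270).

I choose (248,197). The jig is at about (388,221), with the red wing at (388,242) and the posts at (387,187) and (404,191). I'll check the choice in an enlarged crop.

```bash
python3 - <<'E'
import cv2,numpy as np
t=cv2.imread('pics/top0.png');s=cv2.imread('pics/scene0.png')
def c(i,x,y,w,h,k):return cv2.resize(i[y:y+h,x:x+w],None,fx=k,fy=k,interpolation=cv2.INTER_CUBIC)
a=c(t,215,165,80,120,5);b=c(t,355,165,80,120,5)
cv2.imwrite('pics/ctop.png',np.hstack([a,b]))
a=c(s,240,190,110,75,5);b=c(s,315,265,110,65,5)
cv2.imwrite('pics/cscene.png',cv2.resize(np.vstack([a,b]),None,fx=.8,fy=.8))
E
```

```text
(no output)
```

View pics/ctop.png

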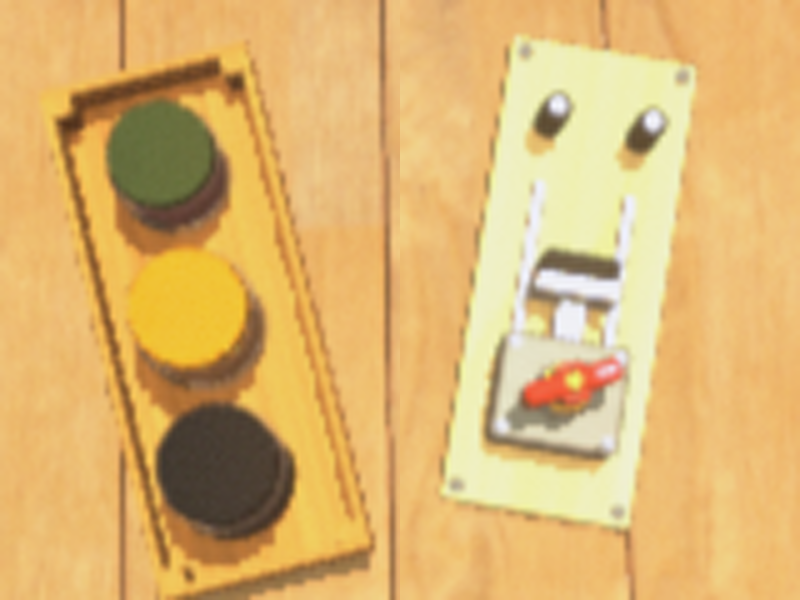

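View pics/cscene.png

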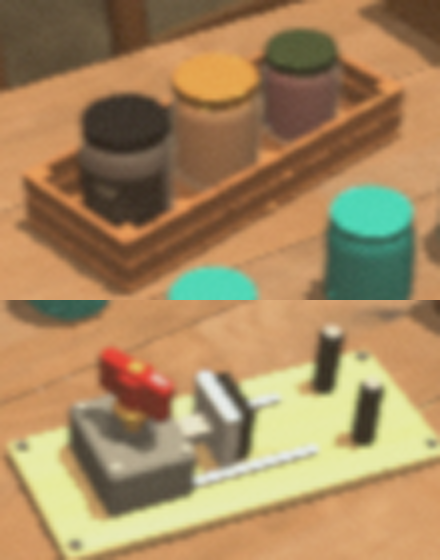

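The left crop confirms the dark green lid at the far end of the crate (crop 161,153). The ochre and black jars are below it. The jig's posts point away from the robot, the pad sits in the middle, and the wing is askew at crop (574,380).

```bash
cat >h.py <<'E'
import numpy as np
from workcell import env
def PM(n):
    m=env.camera_model(n);K=np.array([[m['fx'],0,m['cx']],[0,m['fy'],m['cy']],[0,0,1]])
    return K@np.diag([1,-1,-1])@np.array(m['camera_from_world'])[:3]
def tri(Ps,px):
    A=np.vstack([r for P,(u,v) in zip(Ps,px) for r in (u*P[2]-P[0],v*P[2]-P[1])])
    X=np.linalg.lstsq(A[:,:3],-A[:,3],rcond=None)[0]
    e=max(np.linalg.norm((P@np.r_[X,1])[:2]/(P@np.r_[X,1])[2]-p) for P,p in zip(Ps,px))
    return X,e
def atz(P,p,z):
    u,v=p;A=np.array([u*P[2]-P[0],v*P[2]-P[1]])
    return np.linalg.solve(A[:,:2],-A[:,3]-A[:,2]*z)
E
python3 - <<'E'
from h import *
np.set_printoptions(precision=1,suppress=True)
T,S=PM('top'),PM('scene')
def t(x,y):
    x0=215 if x<400 else 355; return ((x%400)+.5)/5-.5+x0,(y+.5)/5-.5+165
def s(x,y):
    y0=190 if y<300 else 265; return (x+.5)/4-.5+240+(75 if y>=300 else 0),(y%300+.5)/4-.5+y0
for n,a,b in [('green',(161,153),(301,50)),('ochre',(189,309),(215,80)),('black',(219,465),(126,123)),
 ('scrFL',(525,49),(362,356)),('scrFR',(684,76),(432,441)),('scrNR',(618,512),(75,545)),('scrNL',(456,484),(22,446)),
 ('postL',(560,103),(331,331)),('postR',(652,118),(372,386)),('wing',(574,380),(138,372)),('wL',(527,395),(110,360)),('wR',(620,368),(165,400))]:
    X,e=tri([T,S],[t(*a),s(*b)]);print(n,X,round(e,1), 'z-fixed:',atz(T,t(*a),{'g':80,'o':90,'b':90,'s':12,'p':60,'w':94}[n[0]]))
for c in [(45,95),(247,43),(372,545),(170,600)]: print('crate',atz(T,t(*c),45))
E
```

```text
green [638.5 165.7  74.3] 0.5 z-fixed: [636.2 165.5]
ochre [557.8 150.9  83.2] 0.7 z-fixed: [555.4 150.7]
black [480.2 136.8  82. ] 0.7 z-fixed: [478.1 136.5]
scrFL [ 700.4 -178.3    9.5] 0.5 z-fixed: [ 698.9 -177.5]
scrFR [ 683.5 -261.7   12. ] 0.7 z-fixed: [ 682.3 -261. ]
scrNR [ 453.6 -216.7    9.1] 0.5 z-fixed: [ 452.6 -215.8]
scrNL [ 470.2 -133.4    8.9] 0.6 z-fixed: [ 469.  -132.6]
postL [ 659.3 -188.7   57.2] 0.3 z-fixed: [ 658.2 -188. ]
postR [ 651.6 -236.2   52.6] 0.4 z-fixed: [ 649.3 -234.5]
wing [ 513.5 -185.5   89.3] 0.6 z-fixed: [ 511.9 -184.3]
wL [ 508.2 -163.3   83.6] 1.2 z-fixed: [ 505.1 -161. ]
wR [ 518.4 -208.5   84. ] 0.1 z-fixed: [ 517.3 -207. ]
crate [675.7 229.9]
crate [700.8 125.5]
crate [440.   64.9]
crate [414.8 166.7]
```

Numbers agree with the text:
- **Jar:** (636.5, 165.5), lid at about 80.
- **Crate:** axis at about 13.3°.
- **Jig:** axis at about -11.1°.
- **Nest:** (624.8, -206.3), plate at about 12.
- **Wing:** (512, -184), lying at about -75°.

I'll turn the tool to the crate axis (yaw 193).

```bash
cat >>h.py <<'E'
def go(x,y,z,yaw):
    from scipy.spatial.transform import Rotation as R
    s=env.state();r=R.from_euler('xyz',s['ee_rot'],degrees=True)
    d=r.inv().apply(np.array([x,y,z])-s['ee_pos'])/30
    dy=(s['ee_rot'][2]-yaw+180)%360-180
    print('t',round(s['time_s'],2),'pos',s['ee_pos'].round(1),'rot',s['ee_rot'].round(2),'units',d.round(2),'spin',round(dy/8,2),'F',s['force'].round(1),'w',round(s['gripper_width'],1),'g',round(s['gripper_force'],1))
E
python3 -m jog '{"jaw":[80,80,80,80,80],"slide":[[0,0,0],[0,0,0],[0,0,0],[0,0,0],[0,0,0]],"spin":[-0.87,-0.87,-0.87,-0.87,0]}' 20
python3 -c "from h import *;go(636.5,165.5,180,193.3)"
```

```text
time_s: 0.6
ee_pos: [143.8, 556.5, 213.5]
ee_rot: [-180.0, -0.0, -166.7]
force: [0.1, 0.7, 0.5]
gripper_width: 80.0
gripper_force: 0.0
t 0.6 pos [143.8 556.5 213.5] rot [-1.7995e+02 -2.0000e-02 -1.6666e+02] units [-12.97 -16.47   1.12] spin 0.01 F [0.1 0.7 0.5] w 80.0 g 0.0
```

```bash

python3 -m jog '{"jaw":[80,80,80,80,80,80,80,80,80,80],"slide":[[-0.7,-0.89,0],[-0.7,-0.89,0],[-0.7,-0.89,0],[-0.7,-0.89,0],[-0.7,-0.89,0],[-0.7,-0.89,0],[-0.7,-0.89,0],[-0.7,-0.89,0],[-0.7,-0.89,0],[-0.7,-0.89,0]],"spin":[0,0,0,0,0,0,0,0,0,0]}' >/dev/null
python3 -m jog '{"jaw":[80,80,80,80,80,80,80,80,80,80],"slide":[[-0.7,-0.89,0],[-0.7,-0.89,0],[-0.7,-0.89,0],[-0.7,-0.89,0],[-0.7,-0.89,0],[-0.7,-0.89,0],[-0.7,-0.89,0],[-0.7,-0.89,0],[-0.37,-0.45,0],[0,0,0]],"spin":[0,0,0,0,0,0,0,0,0,0]}'
python3 - <<'E'
from h import *
import cv2
go(636.5,165.5,120,193.3)
P=PM('wrist');f=env.grab_frame('wrist');cv2.imwrite('pics/w1.png',f[:,:,::-1]);np.save('w1.npy',P)
for n,q in [('green',(636.5,165.5,80)),('tip',tuple(env.state()['ee_pos']))]:
    v=P@np.r_[q,1];print(n,v[:2]/v[2])
E
```

```text
time_s: 2.6
ee_pos: [637.6, 164.6, 213.1]
ee_rot: [180.0, -0.0, -166.9]
force: [0.1, 0.4, 0.8]
gripper_width: 80.2
gripper_force: 0.0
t 2.6 pos [637.6 164.6 213.1] rot [ 1.8000e+02 -4.0000e-02 -1.6687e+02] units [0.03 0.04 3.1 ] spin -0.02 F [0.1 0.4 0.8] w 80.2 g 0.0
green [318.41970277 229.35682319]
tip [320.12506071 301.48948928]
```

View pics/w1.png

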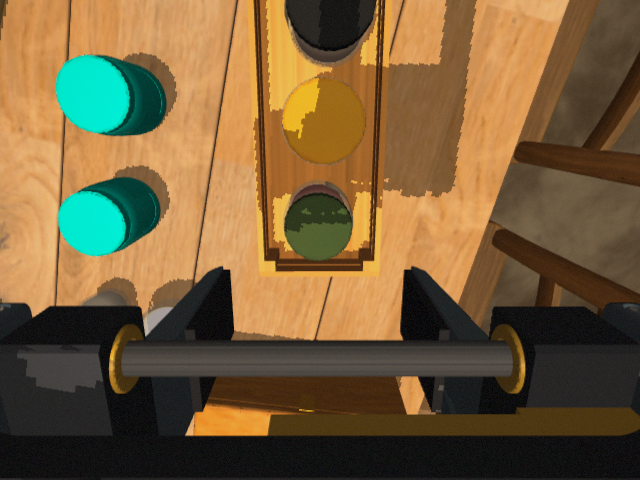

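The wrist view shows the green lid centred at about (318,226), against a predicted (318,229). The crate walls are parallel to the fingers and the neighbouring jars lie clear along the crate.

```bash
python3 - <<'E'
from h import *
T,S,W=PM('top'),PM('scene'),np.load('w1.npy')
print(tri([T,S,W],[(246.8,195.2),(314.9,202.1),(318,226)]),tri([T,W],[(246.8,195.2),(318,226)]),tri([S,W],[(314.9,202.1),(318,226)]),atz(W,(318,226),80))
go(635.5,165,50,193.3)
E
```

```text
(array([637.54538648, 165.23352323,  74.84496605]), np.float64(2.875874156400818)) (array([635.61394905, 165.24335711,  79.00701435]), np.float64(1.9558531095979348)) (array([637.19042653, 163.86271971,  75.65931557]), np.float64(2.93189420607962)) [633.88850465 164.54287173]
t 2.65 pos [636.4 165.7 213.3] rot [ 1.7995e+02 -9.0000e-02 -1.6679e+02] units [ 0.03 -0.02  5.44] spin -0.01 F [-0.8  1.  -0.5] w 80.1 g 0.0
```

```bash

python3 -m jog '{"jaw":[80,80,80,80,80,80,80,80,80,80],"slide":[[0.03,0,0.8],[0,0,0.8],[0,0,0.8],[0,0,0.8],[0,0,0.8],[0,0,0.6],[0,0,0.4],[0,0,0.3],[0,0,0.1],[0,0,0]],"spin":[0,0,0,0,0,0,0,0,0,0]}'
python3 -m jog '{"jaw":[50,50,50,50,50,50,50,50],"slide":[[0,0,0],[0,0,0],[0,0,0],[0,0,0],[0,0,0],[0,0,0],[0,0,0],[0,0,0]],"spin":[0,0,0,0,0,0,0,0]}' 25
```

```text
time_s: 3.65
ee_pos: [635.6, 166.0, 52.2]
ee_rot: [180.0, 0.0, -166.6]
force: [-0.9, -0.7, 0.3]
gripper_width: 79.9
gripper_force: 0.0
time_s: 4.45
ee_pos: [636.1, 165.6, 52.6]
ee_rot: [-180.0, 0.1, -166.6]
force: [-0.3, -1.5, 5.1]
gripper_width: 59.6
gripper_force: 25.0
```

```bash

python3 -m jog '{"jaw":[50,50,50,50,50,50,50,50,50,50],"slide":[[0,0,-0.1],[0,0,-0.3],[0,0,-0.5],[0,0,-0.7],[0,0,-0.8],[0,0,-0.8],[0,0,-0.7],[0,0,-0.4],[0,0,-0.2],[0,0,0]],"spin":[0,0,0,0,0,0,0,0,0,0]}'
python3 -m jog '{"jaw":[50,50,50,50],"slide":[[0,0,0],[0,0,0],[0,0,0],[0,0,0]],"spin":[0.7,0.8,0.8,0.7]}'
python3 -c "from h import *;go(621,-205.5,120,168.9)"
```

```text
time_s: 5.45
ee_pos: [635.6, 165.8, 187.0]
ee_rot: [180.0, 0.0, -166.6]
force: [0.3, -0.0, -3.3]
gripper_width: 59.1
gripper_force: 25.0
time_s: 5.85
ee_pos: [634.8, 165.5, 185.0]
ee_rot: [-179.9, -0.2, 169.1]
force: [0.6, 0.4, -3.3]
gripper_width: 59.7
gripper_force: 25.0
t 5.85 pos [634.8 165.5 185. ] rot [-179.93   -0.18  169.11] units [ -1.89 -12.23   2.18] spin 0.03 F [ 0.6  0.4 -3.3] w 59.7 g 25.0
```

```bash

python3 -m jog '{"jaw":[50,50,50,50,50,50,50,50,50,50],"slide":[[-0.05,-0.3,0],[-0.1,-0.6,0],[-0.13,-0.85,0],[-0.13,-0.85,0],[-0.13,-0.85,0],[-0.13,-0.85,0],[-0.13,-0.85,0],[-0.13,-0.85,0],[-0.13,-0.85,0],[-0.13,-0.85,0]],"spin":[0,0,0,0,0,0,0,0,0,0]}' >/dev/null
python3 -m jog '{"jaw":[50,50,50,50,50,50,50,50,50,50],"slide":[[-0.13,-0.85,0],[-0.13,-0.85,0],[-0.13,-0.85,0],[-0.13,-0.85,0],[-0.12,-0.6,0],[-0.07,-0.3,0],[-0.05,-0.2,0],[0,0,0.3],[0,0,0.3],[0,0,0]],"spin":[0,0,0,0,0,0,0,0,0,0]}'
python3 - <<'E'
from h import *
import cv2
W=PM('wrist');f=env.grab_frame('wrist')
go(621,-205.5,59.5,168.9)
a=f[:,:,::-1]
cv2.imwrite('pics/w2.png',a);np.save('w2.npy',W)
E
```

```text
time_s: 7.85
ee_pos: [624.3, -203.4, 166.5]
ee_rot: [179.9, -0.3, 169.4]
force: [0.7, 0.5, -4.4]
gripper_width: 59.3
gripper_force: 25.0
t 7.9 pos [ 624.9 -203.6  167.5] rot [ 1.7995e+02 -1.7000e-01  1.6943e+02] units [ 0.1  -0.09  3.6 ] spin 0.07 F [-0.4  0.3 -1.5] w 59.5 g 25.0
```

View pics/w2.png

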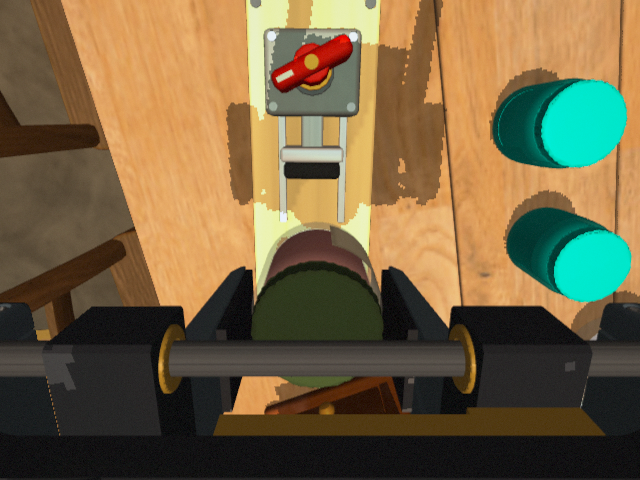

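The wrist view shows the jar held upright above the jig. The wing cap is at (311,62), the wing ends at (278,82) and (346,44), and the housing screws at (271,36), (347,34), (354,107) and (272,107).

```bash
python3 - <<'E'
from h import *
np.set_printoptions(precision=1,suppress=True)
T,S,W=PM('top'),PM('scene'),np.load('w2.npy')
h=[atz(W,p,48) for p in [(271,36),(347,34),(354,107),(272,107)]];print('housing',h,np.mean(h,0))
for n,z in [('cap',97),('cap',100)]:print(n,atz(W,(311,62),z),tri([T,W],[(389.4,240.6),(311,62)]))
a,b=atz(W,(278,82),96),atz(W,(346,44),96);print(a,b,(a+b)/2,np.degrees(np.arctan2(*(b-a)[::-1])),np.linalg.norm(b-a))
print('plate edges z12 near', [atz(W,p,12) for p in [(250,100),(254,200),(376,100),(371,200)]])
print('pad top front edge z56',[atz(W,p,56) for p in [(285,163),(340,163),(284,178),(340,178)]])
E
```

```text
housing [array([ 483.1, -208.7]), array([ 491.2, -158.8]), array([ 537.5, -161.4]), array([ 527. , -217.6])] [ 509.7 -186.6]
cap [ 510.6 -186.1] (array([ 511.2, -184.7,   96.2]), np.float64(2.7914736229168904))
cap [ 511.  -186.2] (array([ 511.2, -184.7,   96.2]), np.float64(2.7914736229168904))
[ 517.4 -206.6] [ 505.  -165.2] [ 511.2 -185.9] 106.66587186604602 43.269505557609335
plate edges z12 near [array([ 516.6, -236.9]), array([ 594.1, -251.7]), array([ 534.6, -140.3]), array([ 612. , -155.6])]
pad top front edge z56 [array([ 565.8, -215.8]), array([ 572.8, -177.8]), array([ 575.9, -218.7]), array([ 583.2, -179.5])]
```

```bash

python3 -m jog '{"jaw":[50,50,50,50,50,50,50,50,50,50],"slide":[[0.1,-0.11,0.2],[0,0,0.5],[0,0,0.6],[0,0,0.6],[0,0,0.5],[0,0,0.3],[0,0,0.2],[0,0,0.1],[0,0,0.05],[0,0,0]],"spin":[0.07,0,0,0,0,0,0,0,0,0]}'
python3 - <<'E'
from h import *
import cv2
go(621,-206.2,59.5,168.9)
a=env.grab_frame('scene')[250:340,310:430,::-1]
b=env.grab_frame('wrist')[:,:,::-1]
cv2.imwrite('pics/s3.png',np.vstack([cv2.resize(a,(480,360),interpolation=cv2.INTER_CUBIC),cv2.resize(b,(320,240))[:, :].repeat(1,1) if 0 else cv2.resize(b[150:400],(480,188))]))
go(621,-206.2,59.5,168.9)
E
```

```text
time_s: 8.9
ee_pos: [622.3, -207.6, 77.9]
ee_rot: [-180.0, 0.1, 168.8]
force: [0.1, 0.3, -3.0]
gripper_width: 59.3
gripper_force: 25.0
t 8.9 pos [ 622.3 -207.6   77.9] rot [-1.800e+02  5.000e-02  1.688e+02] units [0.05 0.04 0.61] spin -0.01 F [ 0.1  0.3 -3. ] w 59.3 g 25.0
t 9.0 pos [ 622.4 -207.6   78.1] rot [-1.7999e+02  7.0000e-02  1.6880e+02] units [0.06 0.04 0.62] spin -0.01 F [-0.1 -0.4 -2.7] w 59.2 g 25.0
```

View pics/s3.png

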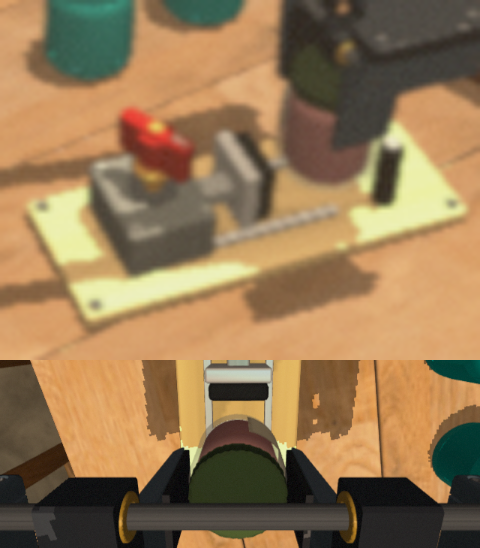

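The jar hangs upright about 18 mm above the plate, between the pad and the posts. I'll lower it until contact.

```bash

python3 -m jog '{"jaw":[50,50,50,50,50,50],"slide":[[0.05,0.03,0.15],[0,0,0.15],[0,0,0.1],[0,0,0.06],[0,0,0.06],[0,0,0]],"spin":[0,0,0,0,0,0]}'
python3 -m jog '{"jaw":[50,50,50],"slide":[[0,0,0.05],[0,0,0],[0,0,0]],"spin":[0,0,0]}'
```

```text
time_s: 9.6
ee_pos: [620.6, -206.3, 61.5]
ee_rot: [180.0, -0.0, 168.8]
force: [-0.3, 0.5, -3.0]
gripper_width: 59.7
gripper_force: 25.0
time_s: 9.9
ee_pos: [620.7, -206.4, 60.4]
ee_rot: [180.0, 0.0, 168.8]
force: [0.0, -0.6, -4.2]
gripper_width: 59.3
gripper_force: 25.0
```

```bash

python3 -m jog '{"jaw":[50,50,50],"slide":[[0,0,0.03],[0,0,0],[0,0,0]],"spin":[0,0,0]}'
python3 -m jog '{"jaw":[50,50,50],"slide":[[0,0,0.03],[0,0,0],[0,0,0]],"spin":[0,0,0]}'
```

```text
time_s: 10.2
ee_pos: [620.8, -206.4, 59.7]
ee_rot: [-180.0, 0.0, 168.8]
force: [0.2, -0.6, -2.3]
gripper_width: 59.3
gripper_force: 25.0
time_s: 10.5
ee_pos: [620.9, -206.4, 59.7]
ee_rot: [-180.0, 0.1, 168.8]
force: [-2.6, 1.9, 6.5]
gripper_width: 58.9
gripper_force: 25.0
```

Contact (+6.5 N). I'll nudge the jar toward the posts (tool -x).

```bash

python3 -m jog '{"jaw":[50,50,50],"slide":[[-0.05,0,0],[-0.03,0,0],[0,0,0]],"spin":[0,0,0]}'
python3 -m jog '{"jaw":[50,50,50],"slide":[[-0.03,0,0],[0,0,0],[0,0,0]],"spin":[0,0,0]}'
```

```text
time_s: 10.8
ee_pos: [621.4, -206.5, 59.9]
ee_rot: [180.0, -0.2, 168.8]
force: [-7.2, 2.6, 9.5]
gripper_width: 59.5
gripper_force: 25.0
time_s: 11.1
ee_pos: [621.7, -206.6, 60.0]
ee_rot: [180.0, -0.2, 168.8]
force: [-8.2, 1.6, 11.2]
gripper_width: 59.3
gripper_force: 25.0
```

```bash

python3 -m jog '{"jaw":[50,50,50],"slide":[[0,0,-0.04],[0,0,0],[0,0,0]],"spin":[0,0,0]}'
python3 -m jog '{"jaw":[50,50,50],"slide":[[-0.03,0,0],[0,0,0],[0,0,0]],"spin":[0,0,0]}'
```

```text
time_s: 11.4
ee_pos: [623.1, -207.0, 59.8]
ee_rot: [-180.0, -0.1, 168.8]
force: [-5.0, -0.4, 4.2]
gripper_width: 59.2
gripper_force: 25.0
time_s: 11.7
ee_pos: [623.2, -207.0, 59.8]
ee_rot: [-180.0, -0.2, 168.8]
force: [-6.4, 0.8, 7.3]
gripper_width: 59.6
gripper_force: 25.0
```

```bash

python3 -m jog '{"jaw":[66,72,78,80,80,80],"slide":[[0,0,0],[0,0,0],[0,0,0],[0,0,0],[0,0,0],[0,0,0]],"spin":[0,0,0,0,0,0]}'
python3 -m jog '{"jaw":[80,80,80,80,80,80,80,80,80,80],"slide":[[0,0,-0.1],[0,0,-0.3],[0,0,-0.6],[0,0,-0.7],[0,0,-0.8],[0,0,-0.7],[0,0,-0.6],[0,0,-0.3],[0,0,0],[0,0,0]],"spin":[0,0,0,0,0,0,0,0,0,0]}'
python3 - <<'E'
from h import *
import cv2
a=env.grab_frame('scene')[250:340,310:430,::-1]
W=PM('wrist');b=env.grab_frame('wrist')[:,:,::-1];np.save('w4.npy',W)
cv2.imwrite('pics/s4.png',np.hstack([cv2.resize(a,(320,240),interpolation=cv2.INTER_CUBIC),cv2.resize(b[:360,160:500],(480,508))[:240*2][:480,:480]][1:]));cv2.imwrite('pics/s4b.png',a)
go(511.2,-185.3,130,106)
E
```

```text
time_s: 12.3
ee_pos: [625.0, -207.2, 59.7]
ee_rot: [180.0, 0.0, 168.8]
force: [1.3, -0.1, -0.3]
gripper_width: 79.7
gripper_force: 0.0
time_s: 13.3
ee_pos: [624.5, -207.0, 182.2]
ee_rot: [180.0, -0.0, 168.8]
force: [0.3, 1.1, -0.6]
gripper_width: 80.1
gripper_force: 0.0
t 13.4 pos [ 624.2 -206.9  181.4] rot [ 1.7998e+02 -1.3000e-01  1.6880e+02] units [ 3.83 -0.02  1.72] spin 7.85 F [-1.   0.3 -1.1] w 79.8 g 0.0
```

View pics/s4.png

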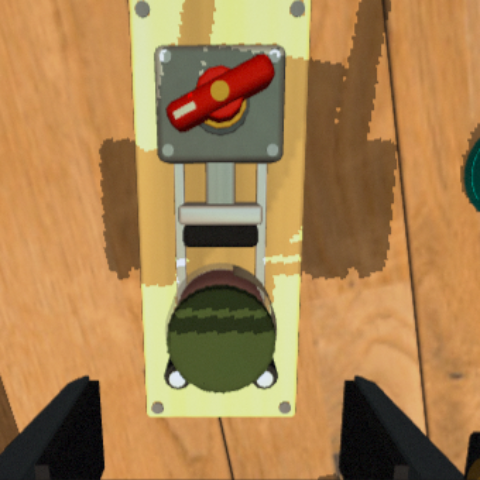

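The jar stands upright at the nest touching both posts (white post tops at (178,378) and (264,378), lid at (221,338)). The wing cap is at (220,91), with ends at (172,120) and (270,64). I'll turn to the wing direction and go there.

```bash

python3 -m jog '{"jaw":[50,50,50,50,50,40,40,40,40,40],"slide":[[0.5,0,0],[0,0,0],[0,0,0],[0,0,0],[0,0,0],[0,0,0],[0,0,0],[0,0,0],[0,0,0],[0,0,0]],"spin":[0.9,0.9,0.9,0.9,0.9,0.9,0.9,0.9,0.6,0]}'
python3 - <<'E'
from h import *
W=np.load('w4.npy');f=lambda x,y:(x/1.4118+160,y/1.411)
a,b=atz(W,f(172,120),96),atz(W,f(270,64),96)
print(atz(W,f(220,91),97),(a+b)/2,np.degrees(np.arctan2(*(b-a)[::-1])),np.linalg.norm(b-a))
go(511.2,-185.3,130,106); print(env.state()['qpos'].round(1))
E
```

```text
time_s: 14.4
ee_pos: [609.7, -204.1, 181.6]
ee_rot: [-179.9, -0.1, 106.4]
force: [-0.3, -0.6, 0.0]
gripper_width: 39.9
gripper_force: 0.0
[ 510.67615336 -185.81990682] [ 511.09977475 -185.75140754] 106.6296646817134 47.12146680051339
t 14.4 pos [ 609.7 -204.1  181.6] rot [-1.7991e+02 -7.0000e-02  1.0641e+02] units [ 1.53 -2.97  1.73] spin 0.05 F [-0.3 -0.6  0. ] w 39.9 g 0.0
[-19.5  25.6  82.9   0.   71.6 -35.9]
```

```bash

python3 -m jog '{"jaw":[40,40,40,40,40,40,40,40],"slide":[[0.25,-0.5,0],[0.35,-0.7,0.3],[0.35,-0.7,0.4],[0.35,-0.7,0.4],[0.22,-0.36,0.3],[0,0,0.2],[0,0,0],[0,0,0]],"spin":[0,0,0,0,0,0,0,0]}'
python3 -c "from h import *;go(511.1,-185.7,65,106.5)"
```

```text
time_s: 15.2
ee_pos: [513.2, -185.9, 134.9]
ee_rot: [179.9, 0.0, 106.4]
force: [0.8, -0.3, 0.9]
gripper_width: 40.1
gripper_force: 0.0
t 15.2 pos [ 513.2 -185.9  134.9] rot [1.7994e+02 3.0000e-02 1.0643e+02] units [ 0.03 -0.07  2.33] spin -0.01 F [ 0.8 -0.3  0.9] w 40.1 g 0.0
```

```bash

python3 -m jog '{"jaw":[40,40,40,40,40,40,40,40],"slide":[[0.03,-0.07,0.3],[0,0,0.5],[0,0,0.5],[0,0,0.4],[0,0,0.35],[0,0,0.2],[0,0,0.1],[0,0,0]],"spin":[0,0,0,0,0,0,0,0]}'
python3 -m jog '{"jaw":[5,5,5,5,5,5,5,5],"slide":[[0,0,0],[0,0,0],[0,0,0],[0,0,0],[0,0,0],[0,0,0],[0,0,0],[0,0,0]],"spin":[0,0,0,0,0,0,0,0]}' 30
python3 -c "from h import *;go(511.1,-185.7,65,106.5);s=env.state();print(s['torque'])"
```

```text
time_s: 16.0
ee_pos: [509.8, -185.3, 64.0]
ee_rot: [-180.0, -0.0, 106.4]
force: [-0.3, 0.1, -0.3]
gripper_width: 39.8
gripper_force: 0.0
time_s: 16.8
ee_pos: [511.3, -185.2, 64.8]
ee_rot: [179.8, 0.1, 106.4]
force: [4.6, 1.8, -0.8]
gripper_width: 23.9
gripper_force: 30.0
t 16.8 pos [ 511.3 -185.2   64.8] rot [1.7981e+02 6.0000e-02 1.0637e+02] units [-0.01 -0.01 -0.01] spin -0.02 F [ 4.6  1.8 -0.8] w 23.9 g 30.0
[ 0.38586114 -0.8246419   0.03985786]
```

The opening stopped at 23.9 mm, which is the round red hub under the bar rather than the 12 mm bar. I'll open, go up 11 mm, and pinch again.

```bash

python3 -m jog '{"jaw":[40,40,40,40,40,40],"slide":[[0,0,0],[0,0,0],[0,0,-0.1],[0,0,-0.2],[0,0,-0.08],[0,0,0]],"spin":[0,0,0,0,0,0]}'
python3 -m jog '{"jaw":[5,5,5,5,5,5,5,5,5,5],"slide":[[0,0,0],[0,0,0],[0,0,0],[0,0,0],[0,0,0],[0,0,0],[0,0,0],[0,0,0],[0,0,0],[0,0,0]],"spin":[0,0,0,0,0,0,0,0,0,0]}' 30
python3 -c "from h import *;go(511.1,-185.7,76,106.5);s=env.state();print(s['torque'])
import cv2
cv2.imwrite('pics/w5.png',cv2.resize(env.grab_frame('wrist')[120:400,120:520,::-1],(800,560)))"
```

```text
time_s: 17.4
ee_pos: [510.0, -185.5, 76.3]
ee_rot: [179.9, 0.0, 106.4]
force: [-0.2, 0.0, -0.5]
gripper_width: 39.9
gripper_force: 0.0
time_s: 18.4
ee_pos: [511.3, -184.7, 75.5]
ee_rot: [179.8, -0.0, 106.4]
force: [4.9, 2.4, -3.4]
gripper_width: 12.0
gripper_force: 30.0
t 18.4 pos [ 511.3 -184.7   75.5] rot [ 1.7982e+02 -1.0000e-02  1.0635e+02] units [-0.03 -0.01 -0.02] spin -0.02 F [ 4.9  2.4 -3.4] w 12.0 g 30.0
[ 0.37003322 -0.64735126  0.01268326]
```

View pics/w5.png

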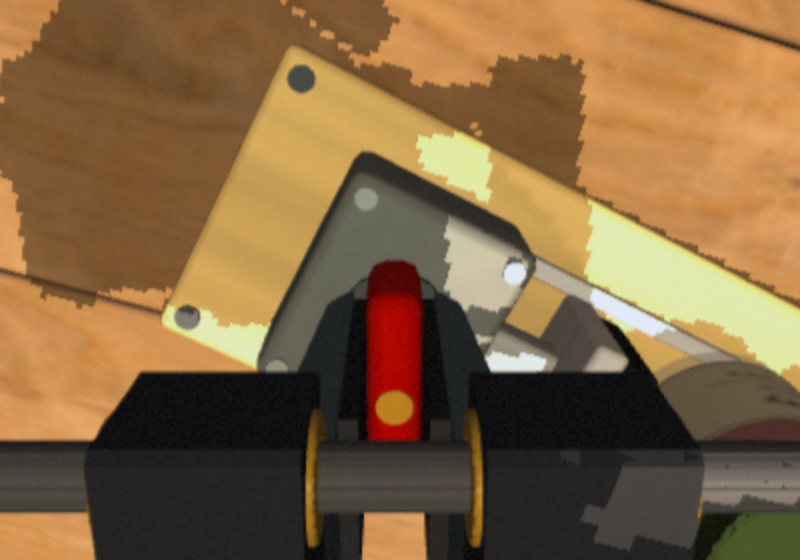

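The bar is now pinched (12.0 mm). I'll relieve the sideways force and turn clockwise.

```bash

python3 -m jog '{"jaw":[5,5,5,5,5,5,5,5,5,5],"slide":[[0,0.04,0],[0,0,0],[0,0,0],[0,0,0],[0,0,0],[0,0,0],[0,0,0],[0,0,0],[0,0,0],[0,0,0]],"spin":[0,0.5,0.8,0.8,0.8,0.8,0.8,0.8,0.6,0]}' 35
python3 -c "from h import *;go(511.1,-185.7,76,106.5);s=env.state();print(s['torque'].round(3),s['qpos'].round(1))"
```

```text
time_s: 19.45
ee_pos: [511.9, -184.8, 75.5]
ee_rot: [179.9, -0.1, 59.2]
force: [5.0, 1.8, -4.0]
gripper_width: 11.5
gripper_force: 35.0
t 19.45 pos [ 511.9 -184.8   75.5] rot [ 1.7991e+02 -7.0000e-02  5.9190e+01] units [-0.04 -0.01 -0.02] spin -5.91 F [ 5.   1.8 -4. ] w 11.5 g 35.0
[ 0.259 -0.638 -0.023] [-2.110e+01  2.280e+01  1.049e+02  1.000e-01  5.220e+01  9.700e+00]
```

```bash

python3 -m jog '{"jaw":[5,5,5,5,5,5,5],"slide":[[0.04,0.04,0],[0,0,0],[0,0,0],[0,0,0],[0,0,0],[0,0,0],[0,0,0]],"spin":[0.4,0.6,0.6,0.6,0.6,0.3,0]}'
python3 -c "from h import *;go(511.1,-185.7,76,106.5);s=env.state();print(s['torque'].round(3))"
python3 -m jog '{"jaw":[5,5,5,5],"slide":[[0,0,0],[0,0,0],[0,0,0],[0,0,0]],"spin":[0.3,0.4,0.3,0]}' >/dev/null
python3 -c "from h import *;go(511.1,-185.7,76,106.5);s=env.state();print(s['torque'].round(3))"
```

```text
time_s: 20.15
ee_pos: [512.1, -185.0, 75.5]
ee_rot: [-180.0, 0.1, 34.5]
force: [0.7, -1.5, -1.1]
gripper_width: 12.2
gripper_force: 35.0
t 20.15 pos [ 512.1 -185.    75.5] rot [-1.800e+02  6.000e-02  3.451e+01] units [-0.04  0.   -0.02] spin -9.0 F [ 0.7 -1.5 -1.1] w 12.2 g 35.0
[-0.314  0.004 -0.06 ]
t 20.55 pos [ 512.2 -185.1   75.5] rot [1.7998e+02 6.0000e-02 2.6520e+01] units [-0.04  0.   -0.02] spin -10.0 F [-0.3 -2.3 -1.1] w 11.6 g 35.0
[-0.494  0.041 -0.039]
```

```bash

python3 -m jog '{"jaw":[5,5,5,5],"slide":[[0,0,0],[0,0,0],[0,0,0],[0,0,0]],"spin":[0.3,0.4,0.3,0]}' >/dev/null
python3 -c "from h import *;go(511.1,-185.7,76,106.5);s=env.state();print(s['torque'].round(3))"
python3 -m jog '{"jaw":[5,5,5,5],"slide":[[0,0,0],[0,0,0],[0,0,0],[0,0,0]],"spin":[0.2,0.2,0.2,0]}' >/dev/null
python3 -c "from h import *;go(511.1,-185.7,76,106.5);s=env.state();print(s['torque'].round(3))"
```

```text
t 20.95 pos [ 512.2 -185.2   75.5] rot [1.7996e+02 5.0000e-02 1.8530e+01] units [-0.04  0.01 -0.02] spin -11.0 F [ 0.9 -2.8 -2.1] w 11.9 g 35.0
[-0.656  0.131 -0.092]
t 21.35 pos [ 512.2 -185.2   75.5] rot [1.7995e+02 5.0000e-02 1.3580e+01] units [-0.04  0.01 -0.02] spin -11.62 F [-1.7 -5.4 -2.5] w 12.2 g 35.0
[-1.058  0.252 -0.05 ]
```

```bash

python3 -m jog '{"jaw":[5,5,5,5],"slide":[[0,0,0],[0,0,0],[0,0,0],[0,0,0]],"spin":[0.2,0.2,0.2,0]}' >/dev/null
python3 -c "from h import *;go(511.1,-185.7,76,106.5);s=env.state();print(s['torque'].round(3))"
```

```text
t 21.75 pos [ 512.3 -185.2   75.5] rot [1.7994e+02 4.0000e-02 8.7800e+00] units [-0.04  0.01 -0.02] spin -12.21 F [-0.7 -6.1 -2.6] w 11.9 g 35.0
[-1.094  0.214 -0.06 ]
```

```bash

python3 -m jog '{"jaw":[5,5,5,5],"slide":[[0,0.04,0],[0,0,0],[0,0,0],[0,0,0]],"spin":[0.2,0.2,0.2,0]}' >/dev/null
python3 -c "from h import *;go(511.1,-185.7,76,106.5);s=env.state();print(s['torque'].round(3))"
python3 -m jog '{"jaw":[5,5,5,5],"slide":[[0,0,0],[0,0,0],[0,0,0],[0,0,0]],"spin":[0.2,0.2,0,0]}' >/dev/null
python3 -c "from h import *;go(511.1,-185.7,76,106.5);s=env.state();print(s['torque'].round(3))"
```

```text
t 22.15 pos [ 512.2 -185.4   75.5] rot [-1.7996e+02  6.0000e-02  3.9800e+00] units [-0.04  0.01 -0.02] spin -12.81 F [-1.7 -1.7 -1.3] w 12.2 g 35.0
[-0.262  0.389  0.382]
t 22.55 pos [ 512.3 -185.4   75.5] rot [-1.7996e+02  6.0000e-02  8.2000e-01] units [-0.04  0.01 -0.02] spin -13.21 F [-2.2 -0.1 -0.7] w 12.0 g 35.0
[-0.042  0.637  0.639]
```

```bash

python3 -m jog '{"jaw":[5,5,5,5],"slide":[[0,0,0],[0,0,0],[0,0,0],[0,0,0]],"spin":[0.2,0.2,0,0]}' >/dev/null
python3 -c "from h import *;go(511.1,-185.7,76,106.5);s=env.state();print(s['torque'].round(3))"
```

```text
t 22.95 pos [ 512.3 -185.4   75.5] rot [-1.7997e+02  6.0000e-02 -2.3800e+00] units [-0.04  0.01 -0.02] spin -13.61 F [-3.3  0.7 -1. ] w 12.3 g 35.3
[0.198 0.844 0.999]
```

Seated firmly: contact came at about yaw 7° and torque is now 1.0 N m. I'll check for slip of the bar in the jaws, then unwind a little and watch the torque.

```bash
cat >>h.py <<'E'
def bar(im):
    import cv2
    b,g,r=[im[:,:,i].astype(int) for i in range(3)]
    m=((r>90)&(g<50)&(b<50)).astype(np.uint8);m[:200]=0;m[440:]=0;m[:,:330]=0;m[:,450:]=0
    ys,xs=np.nonzero(m);rows=[y for y in range(265,440,5) if m[y].sum()>10]
    c=[np.nonzero(m[y])[0].mean() for y in rows]
    print('bar',len(xs),'slope deg',np.degrees(np.arctan(np.polyfit(rows,c,1)[0])).round(2),'mid',np.mean(c).round(1))
E
python3 - <<'E'
from h import *
import cv2
bar(cv2.imread('pics/w5.png'))
f=cv2.resize(env.grab_frame('wrist')[120:400,120:520,::-1],(800,560));cv2.imwrite('pics/w6.png',f);bar(f)
E
python3 -m jog '{"jaw":[5,5,5,5],"slide":[[0,0,0],[0,0,0],[0,0,0],[0,0,0]],"spin":[-0.3,-0.3,0,0]}' >/dev/null
python3 -c "from h import *;go(511.1,-185.7,76,106.5);s=env.state();print(s['torque'].round(3))"
python3 -m jog '{"jaw":[5,5,5,5],"slide":[[0,0,0],[0,0,0],[0,0,0],[0,0,0]],"spin":[-0.3,-0.3,0,0]}' >/dev/null
python3 -c "from h import *;go(511.1,-185.7,76,106.5);s=env.state();print(s['torque'].round(3))
import cv2;bar(cv2.resize(env.grab_frame('wrist')[120:400,120:520,::-1],(800,560)))"
```

```text
bar 6540 slope deg -0.33 mid 393.6
bar 6297 slope deg 1.08 mid 392.2
t 23.4 pos [ 512.3 -185.4   75.5] rot [-1.7994e+02  5.0000e-02  2.3000e+00] units [-0.04  0.01 -0.02] spin -13.02 F [-5.1  1.7 -0.8] w 11.7 g 35.0
[0.33  0.913 0.558]
t 23.8 pos [ 512.3 -185.3   75.5] rot [-1.7992e+02  4.0000e-02  7.0200e+00] units [-0.04  0.01 -0.02] spin -12.43 F [-4.3  1.5 -0.6] w 11.9 g 35.0
[0.275 0.926 0.102]
bar 6157 slope deg 0.39 mid 392.9
```

The bar turned with the jaws (slip under 1.5°). Peak was yaw -2.4° and the free seat is at about 7.5°. I'll back off to yaw about 92.5.

```bash

python3 -m jog '{"jaw":[5,5,5,5,5,5,5,5,5,5],"slide":[[0,0,0],[0,0,0],[0,0,0],[0,0,0],[0,0,0],[0,0,0],[0,0,0],[0,0,0],[0,0,0],[0,0,0]],"spin":[-0.5,-0.8,-0.9,-0.9,-0.9,-0.9,-0.9,-0.9,-0.9,-0.9]}' >/dev/null
python3 -m jog '{"jaw":[5,5,5,5,5,5,5,5],"slide":[[0,0,0],[0,0,0],[0,0,0],[0,0,0],[0,0,0],[0,0,0],[0,0,0],[0,0,0]],"spin":[-0.9,-0.7,-0.4,-0.2,0,0,0,0]}' >/dev/null
python3 - <<'E'
from h import *
import cv2
go(511.1,-185.7,76,92.5);print(env.state()['torque'].round(3))
f=env.grab_frame('wrist')[:,:,::-1];bar(cv2.resize(f[120:400,120:520],(800,560)))
s=env.grab_frame('scene')[180:340,240:440,::-1]
cv2.imwrite('pics/fin.png',np.hstack([cv2.resize(s,(450,360),interpolation=cv2.INTER_CUBIC),cv2.resize(f[100:420,280:590],(349,360))]))
E
```

```text
t 25.65 pos [ 511.5 -184.7   75.5] rot [-1.7987e+02 -1.6000e-01  9.2590e+01] units [-0.03 -0.02 -0.02] spin 0.01 F [-5.7  4.3  1. ] w 11.9 g 35.0
[0.531 1.126 0.025]
bar 6559 slope deg 0.19 mid 393.3
```

View pics/fin.png

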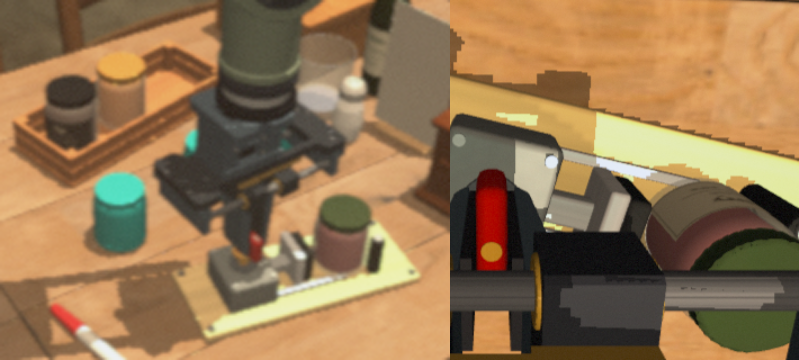

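The jar stands upright against the posts at (343,235). The pad at (300,255) is drawn back with a gap, and the wing is still gripped at 35 N. The other jars look untouched, so I'm handing in.

```bash
python3 -c "from workcell import env;print(env.job_done())"
```

```text
the job is handed in; nothing more can be done
None
```

I handed the job in at about 26 s: the green-lidded jar stands in the jig against both posts, the pad was seated firmly (about 1.0 N m) and backed off about a quarter turn, and the gripper still holds the thumbscrew; no verdict was returned.

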